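Clamp the cast test block in the bench vise

ROBOT

A 6-joint arm with a two-finger parallel gripper is mounted at the origin on the work surface. World frame = base frame: x ahead of the robot, y to its left, z up, the work surface at z = 0. Lengths are in mm, angles in rad, forces in N, time in s.
With the tool pointing down it reaches from about 350 to 875 mm from the base axis. Payload 4.2 kg.
Tool frame: the origin (TCP) lies at the very end of the fingers, on their centre line; the grasp point (between the pads) lies 19 mm behind it; z points along the fingers, y is the line along which they close (so a half turn about z gives the same grasp; the last joint's range is limited). The gripper opens to 85 mm and grips with 20 to 120 N. Pads are 22 mm wide; open, the fingers measure 114 mm over their backs; the gripper's body (76 mm by 85 mm) begins 54 mm behind the grasp point. The pads swing forward as they close: fully open they stand 13 mm farther back than shut.
Start: joints at [1.43, 0.385, 0.008, 0, -1.194, -0.259], TCP at [243.238, 575.703, 207.612] pointing down, gripper open.
Joint ranges: [-3.14, 3.14], [-1.21, 2.06], [-1.07, 1.41], [-3.16, 2.05], [-2.99, -0.16], [-3.1, 3.1]. Speed limits (rad/s): [2.79, 2.79, 3.14, 3.14, 3.14, 3.14].

INTERFACE

Orientations are given as a unit quaternion [x, y, z, w].
In Python, from bench import read_state, get_image, get_calibration, job_done gives the robot as it stands.
- The arm moves only by the shell command python3 -m creep 'ROWS'. ROWS is a JSON object of lists of equal length, an entry for each row: "translation": the shift along the world's x, y, z in cm, a list of three; "delta_rot": the turn, a rotation vector about the world's x, y, z in degrees, a list of three; "hand": the finger opening in cm, from 0 to 8.54. A call has 1 to 8 rows; each row is the pose to reach, as a shift and turn from the pose commanded when the call began; what a row does not reach only later rows make up. A row lasts 1/8 s, in which the tool goes at most 62.5 mm and 10.7 degrees, less where a joint would pass 70% of its speed; a pose out of reach is approached as far as the arm can. A call with a gripper value outside its range is refused whole. The fingers move at their own pace and stop on an object; the grip force is fixed at half the most. Time passes only in rows, so rows that repeat a pose let the fingers close. It gives the time, the measured TCP pose, the force, the opening and the grip force at its end, in the units of the state.
- read_state(): the state, without advancing time (a new reading comes with each control period).
- get_image(name): name is "scene" or "top" or "wrist"; returns (picture, depth): 420x560x3 uint8, red, green, blue; 420x560 float32, mm along the optical axis (not along the pixel's ray), 0 where there is no reading.
- get_calibration(name): a dict with "intrinsics" (3x3 intrinsics, pixels), "xyz" and "attitude" of the camera in the world. Camera axes: x right, y down, z forward; pixel columns grow to the right and rows downward; lengths in mm; the calibration is good to about 2 mm. A picture is of the moment at which its call begins: read the wrist's pose just before it. get_calibration takes no time and is no camera call; for the wrist camera it gives the pose at the moment of the call.
- job_done(): hands the job in; it is judged then, once.
The state is a dict: "clock": time; "joints": joint angles; "joint_vel": joint speeds; "joint_efforts": joint torques, N m; "position": TCP position; "ee_rot": TCP orientation; "contact_force": force on the tool from outside, world axes, zero at the start; "wrist_torque": the same for the moment, N m; "gripper_width": finger opening in mm; "grasp_force": force on a finger pad.
Only numpy, scipy, OpenCV 4.12 (cv2) and the standard library are available. Lean on these libraries where they do the work, as an engineer would, in place of code of your own. Each camera call takes 0.05 s, during which the arm holds its last target. There are 200 camera calls.

TASK

Take the amber cast test block from the bench and stand it, marked face up, on the bed of the blue vise between the jaws, then turn the red-handled crank clockwise until the sliding jaw holds the block snugly, square and flat on the bed, against the fixed back jaw. The block is brittle: grip it lightly and stop cranking once the handle clearly pushes back, well before it is crushed. Leave the tube rack, tip box and dish where they are.

Things in the scene. Friction and masses are not known exactly. Their poses are not given: they have to be found in the camera images.
- block: amber brittle cast block, 30 (x) by 50 (y) by 40 (z) mm, about 80 g, with a darker round mark 20 mm across on top; origin at the centre of its underside, z up. The 30 mm way goes between the jaws; either x face may face the back jaw. It bears a finger grip of up to 40 N; 5 to 15 N is plenty
- vise: blue bench vise bolted down; origin on the bench under its middle, x along the screw from the crank end to the back jaw, z up. Flat bed 66 mm wide (y), 75 mm above the bench. The back jaw is fixed, 66 mm wide, top at 120 mm; its steel face is bolted anywhere from x = +40 to +48 mm, different each time and not measured. Front lug at x = -100 to -85 mm, top at 120 mm. Screw axis at 100 mm
- vise_bed (a point): point on the top of the vise's bed in the middle of its width, at x = +20 mm in the vise's frame: a good place for the centre of the block's underside; axes as the vise's
- sliding_jaw: jaw that slides on the vise's bed, 62 mm wide, 30 mm thick, 45 mm high, with a black-rubber-faced front plate on short stiff springs; origin at the foot of the rubber face (springs relaxed) in mid-width, on the bed; moves along the vise's +x as the crank turns clockwise, 30 mm per turn; it starts 49 to 77 mm from the back jaw
- crank_grip (a point): middle of the red freely revolving crank handle, a round bar 16 mm thick and 42 mm long, parallel to the vise's x axis, 45 mm from the screw axis and 138 mm from the vise's origin towards -x. Clockwise, seen from the crank end looking along the vise's +x, closes the jaw (from the top the handle goes towards the vise's -y). The screw holds by itself when let go
- crank_center (a point): point on the screw axis about which crank_grip circles, in the same plane. Turning freely takes about 6 N at the handle; clamping adds about 1.05 N at the handle for each 10 N at the jaw. Snug is about 50 N at the jaw (about 5 N more than free turning at the handle); below 30 N the block is still loose, above 120 N it is crushed
- tube_rack: white foam rack 90 by 150 by 50 mm with four blue-capped tubes up to 116 mm high; leave it alone; origin at the centre of its underside
- tip_box: white box with blue lid, 87 by 122 by 65 mm; leave it alone; origin at the centre of its underside
- dish: closed round dish 88 mm across and 13 mm high; leave it alone; origin at the centre of its underside
Things that resemble listed ones, but are neither listed nor needed, are in the scene too. Of the things that look like the block, the middle-sized one is meant.

How it is judged (in metres and radians):
At the end, for the whole second after the job is handed in: The block stands at rest, mark up, flat on the vise's bed (within 4 mm), square (within 0.1 rad), its centre within 15 mm of mid-width and against the back jaw (centre 18 to 38 mm along the vise's x), with the sliding jaw pressing on it with 30 to 120 N (contact force between sliding_jaw and block between 30 and 120 N and x of block in the frame of vise between 0.018 and 0.038 m and y of block in the frame of vise between -0.015 and 0.015 m and z of block in the frame of vise between 0.071 and 0.079 m and angle between the x axis of block and the x axis of vise, either way round below 0.1 rad and angle between block's own z axis and vertical below 0.1 rad and linear speed of block below 0.02 m/s); the robot touches nothing.
It fails at once if the block is crushed: the sliding jaw presses on it with more than 120 N (contact force between sliding_jaw and block above 120 N).
It fails at once if the fingers press on the block with more than 40 N (contact force between the fingers and block above 40 N).
It fails at once if the tube rack, tip box or dish is moved more than 30 mm (distance of any of tube_rack, tip_box, dish from where it was at the start of the episode above 0.03 m).
It also fails if it takes over 72 s, if anything falls off the work surface, if the arm or the gripper's body presses on something with over 40 N, if the wrist force passes 120 N, or if a joint passes its speed limit or range.

## Working session

There is one attempt and no reset: what is moved stays moved. The work goes in short steps, Python scripts to look and compute and a shell command to move; the robot and the scene stay as the last step left them, time stands still between calls to the robot, and variables do not carry over. Pictures are saved under pics/ and viewed, at most 10 in all, crops included, and the job is handed in when it is done.

```bash
mkdir -p pics; ls; python3 - <<'E'
from bench import *
import cv2,numpy as np
s=read_state();print(s)
ims=[]
for n in ("scene","top","wrist"):
    c=get_calibration(n);print(n,c)
    p,d=get_image(n);np.savez(f"pics/{n}0.npz",p=p,d=d,**{k:np.array(v) for k,v in c.items()})
    cv2.imwrite(f"pics/{n}0.png",p[...,::-1])
E
```

```text
pics
{'clock': 0.0, 'joints': array([ 1.42956775e+00,  3.85576970e-01,  6.59738917e-03, -4.62455116e-04,
       -1.19399763e+00, -2.58600688e-01]), 'joint_vel': array([ 0.00068705,  0.00047226, -0.00171045,  0.00102259, -0.00014007,
       -0.00067735]), 'joint_efforts': array([ 1.18432778e-03, -3.92282474e+01,  1.88405067e+01,  4.18628007e+00,
       -4.67404825e-03,  6.70877327e-06]), 'position': array([243.0342488 , 575.11386596, 206.5036151 ]), 'ee_rot': array([ 9.80065983e-01, -1.98669154e-01, -1.50586562e-04,  1.10116758e-03]), 'contact_force': array([ 0.26440498, -0.60908702,  0.61951558]), 'wrist_torque': array([ 0.0070034 , -0.05224468,  0.05071553]), 'grasp_force': 0.0, 'gripper_width': 85.10825358300971}
scene {'intrinsics': array([[414.0188711 ,   0.        , 273.08104251],
       [  0.        , 414.0188711 , 208.51842989],
       [  0.        ,   0.        ,   1.        ]]), 'xyz': array([1119.55519047, -544.9674655 ,  623.84181209]), 'attitude': array([ 0.80419204,  0.36347786, -0.2058351 , -0.42283676])}
top {'intrinsics': array([[457.29455715,   0.        , 273.72175686],
       [  0.        , 457.29455715, 204.50122499],
       [  0.        ,   0.        ,   1.        ]]), 'xyz': array([ 258.91246497,  -55.36513725, 1279.36036201]), 'attitude': array([-0.69676204,  0.70709691, -0.08515049,  0.08535817])}
wrist {'intrinsics': array([[322.30123347,   0.        , 274.85867039],
       [  0.        , 322.30123347, 208.51105652],
       [  0.        ,   0.        ,   1.        ]]), 'xyz': array([318.83715449, 543.10580748, 374.00641263]), 'attitude': array([-0.54540908,  0.8222851 ,  0.13502698, -0.09024339])}
```

View pics/scene0.png

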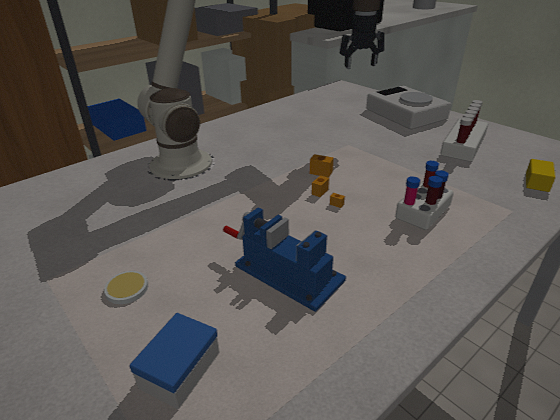

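View pics/top0.png

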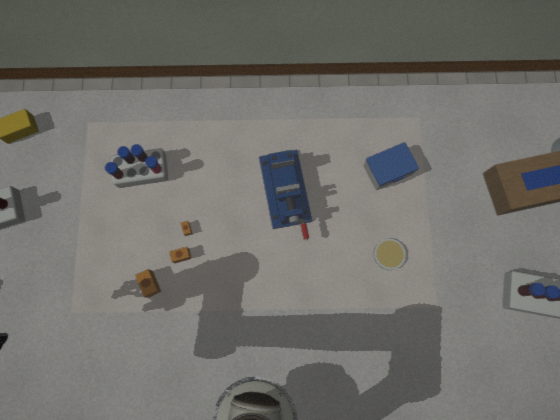

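The top view shows three amber blocks at (186,228), (180,255) and (147,284); the middle-sized one is at (180,255). The blue vise runs from (305,228) at the crank end to (280,155), with the red handle at (305,231). In the scene view the middle block is at (320,186), the handle at (231,232) and the back jaw at (313,245).

```bash
cat > h.py <<'E'
import numpy as np,cv2
from scipy.spatial.transform import Rotation as R
def load(f):
    z=np.load(f);return z['p'],z['d'],z['intrinsics'],z['xyz'],z['attitude']
def cloud(d,K,t,q):
    v,u=np.indices(d.shape);P=np.dstack([(u-K[0,2])/K[0,0]*d,(v-K[1,2])/K[1,1]*d,d])
    return P@R.from_quat(q).as_matrix().T+t
def snap(n,tag):
    from bench import get_image,get_calibration
    c=get_calibration(n);p,d=get_image(n)
    np.savez(f"pics/{n}{tag}.npz",p=p,d=d,**c);cv2.imwrite(f"pics/{n}{tag}.png",p[...,::-1])
    return p,d,c['intrinsics'],c['xyz'],c['attitude']
def mask(p,h0,h1,s=120,v=40):
    h=cv2.cvtColor(p,cv2.COLOR_RGB2HSV);return cv2.inRange(h,(h0,s,v),(h1,255,255))
def rect(P2):
    (c,s,a)=cv2.minAreaRect(P2.astype(np.float32));return np.round(c,1),np.round(s,1),round(a,1)
E
python3 - <<'E'
from h import *
for n in("top","scene"):
    p,d,K,t,q=load(f"pics/{n}0.npz");C=cloud(d,K,t,q)
    print(n,"bench z",np.median(C[200:300,200:240,2]))
    for nm,a,b in(("amber",8,22),("blue",100,125),("red",0,5)):
        m=mask(p,a,b,140,50);N,L,S,c=cv2.connectedComponentsWithStats(m)
        for i in range(1,N):
            if S[i,4]<25: continue
            X=C[(L==i)&(d>0)]
            if abs(X[:,0].mean()-450)>400 or abs(X[:,1].mean())>450: continue
            zt=np.percentile(X[:,2],95);T=X[X[:,2]>zt-8]
            print(nm,c[i].round(),S[i,4],"z",np.percentile(X[:,2],[5,50,95]).round(),"top",rect(T[:,:2]),"all",rect(X[:,:2]))
# vise details from top: height bands
p,d,K,t,q=load("pics/top0.npz");C=cloud(d,K,t,q)
V=C[140:245,250:320].reshape(-1,3)
for lo,hi in((5,35),(65,85),(85,108),(112,126),(126,150),(150,200)):
    T=V[(V[:,2]>lo)&(V[:,2]<hi)];print(lo,hi,len(T),rect(T[:,:2]) if len(T)>4 else'')
big=cv2.resize(p[135:300,130:330],None,fx=3,fy=3,interpolation=cv2.INTER_CUBIC)
b2,_,*_=load("pics/scene0.npz");b2=cv2.resize(b2[140:310,210:360],None,fx=3,fy=3,interpolation=cv2.INTER_CUBIC)[:495,:200*1]
cv2.imwrite("pics/c1.png",big[...,::-1])
E
```

```text
top bench z 0.41422763266939455
amber [186. 228.] 66 z [24. 28. 31.] top (array([505.7, 188.7]), array([31.7, 17.3]), 15.5) all (array([505.7, 188.7]), array([31.7, 17.3]), 15.5)
amber [179. 254.] 167 z [35. 39. 43.] top (array([429.5, 201.7]), array([26.9, 46. ]), 14.2) all (array([429.4, 201.7]), array([27.8, 45.8]), 15.7)
amber [143. 276.] 108 z [47. 51. 54.] top (array([370. , 293.1]), array([24. , 35.3]), 20.8) all (array([370. , 293.1]), array([24. , 35.3]), 20.8)
blue [136. 150.] 83 z [112. 115. 118.] top (array([705. , 312.2]), array([25.1, 27.3]), 87.6) all (array([705. , 312.2]), array([25.1, 27.3]), 87.6)
blue [123. 152.] 82 z [112. 116. 119.] top (array([699.1, 347.4]), array([25.7, 24.5]), 30.1) all (array([699.1, 347.4]), array([25.7, 24.5]), 30.1)
blue [150. 161.] 85 z [112. 116. 119.] top (array([670.7, 273. ]), array([27.9, 26.3]), 44.2) all (array([670.7, 273. ]), array([27.9, 26.3]), 44.2)
blue [111. 167.] 83 z [112. 116. 119.] top (array([654.1, 378.5]), array([23.9, 26.6]), 87.6) all (array([654.1, 378.5]), array([23.9, 26.6]), 87.6)
red [304. 230.] 47 z [68. 71.
[... 832 characters left out ...]
. ,  64.3]), 9.0) all (array([618.4, -95.2]), array([228.5, 113.9]), 10.8)
blue [173. 352.] 3738 z [55. 65. 66.] top (array([ 676. , -393.6]), array([ 87.8, 121.7]), 22.4) all (array([ 676.1, -393.8]), array([ 87.8, 122. ]), 22.4)
red [231. 231.] 88 z [62. 68. 71.] top (array([ 485.4, -143.3]), array([42.1, 11.4]), 7.4) all (array([ 485.3, -143.6]), array([42.1, 11.6]), 9.9)
5 35 1349 (array([614.4, -92.7]), array([311.2, 203.4]), 0.5)
65 85 848 (array([582.9, -95.6]), array([256.6,  66.3]), 10.1)
85 108 232 (array([590.7, -92.5]), array([181.2,  63.2]), 9.8)
112 126 639 (array([597. , -92.8]), array([192.,  66.]), 9.9)
126 150 9 (array([603.7, -91.4]), array([156. ,  45.7]), 10.7)
150 200 0
```

View pics/c1.png

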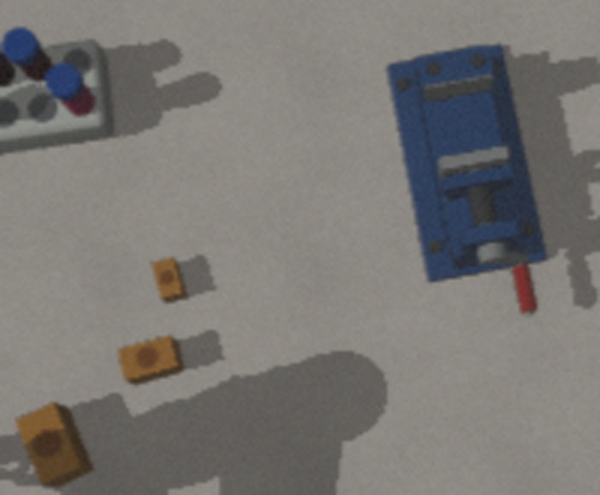

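The crop shows the block at (150,358) and the vise. The grey back-jaw plate is at (458,88), the moving plate at (473,160) and the handle at (525,290), below the screw axis on the vise's -y side. The vise yaw is about 9.9° and the block yaw about 15°. I'll move over the block.

```bash
python3 -m creep '{"translation":[[3,-6,0],[6,-12,0],[9,-18,0],[12,-24,0],[15,-30,0],[17,-34,0],[18.6,-37.3,0],[18.6,-37.3,0]],"delta_rot":[[0,0,6],[0,0,12],[0,0,18],[0,0,24],[0,0,30],[0,0,35],[0,0,38],[0,0,38]],"hand":[8.5,8.5,8.5,8.5,8.5,8.5,8.5,8.5]}'
python3 - <<'E'
from h import *
from bench import read_state
s=read_state();print(s['position'],s['ee_rot'],s['joints'])
p,d,K,t,q=snap("wrist",1);C=cloud(d,K,t,q)
print(t,"bench",np.median(C[...,2][d>0]))
m=mask(p,8,22,140,50);N,L,S,c=cv2.connectedComponentsWithStats(m)
for i in range(1,N):
    if S[i,4]<100: continue
    X=C[(L==i)&(d>0)];zt=np.percentile(X[:,2],90);T=X[X[:,2]>zt-5]
    print(c[i].round(),S[i,:4],S[i,4],zt,rect(T[:,:2]),rect(X[:,:2]))
E
```

```text
clock: 1.15
position: [429.7, 200.3, 207.5]
ee_rot: [0.992, 0.129, -0.0, 0.0]
contact_force: [0.1, -0.2, -0.8]
gripper_width: 85.2
grasp_force: 0.0
[429.70877678 200.29463436 207.46864316] [ 9.91621207e-01  1.29179345e-01 -2.45294478e-04  1.34622216e-04] [ 7.79910896e-01  1.26104291e-01 -3.46836502e-01 -9.29394772e-05
 -1.09840900e+00  1.05001044e+00]
[509.24094416 221.25946124 374.76356012] bench 1.9445999922684223
[304. 110.] [294  93  21  35] 693 30.4562613697094 (array([506.8, 189.8]), array([33.5, 20.7]), 16.2) (array([506.8, 189.8]), array([33.5, 20.7]), 16.2)
[273. 176.] [251 161  46  31] 1381 42.05157437820761 (array([431.9, 202.5]), array([28.7, 48.2]), 15.1) (array([432. , 202.5]), array([28.9, 48.1]), 14.8)
[185. 222.] [157 189  54  68] 2638 53.16908712584002 (array([355.6, 285.7]), array([63.2, 37.1]), 25.4) (array([355.7, 285.8]), array([63.2, 37.2]), 24.9)
```

View pics/wrist1.png

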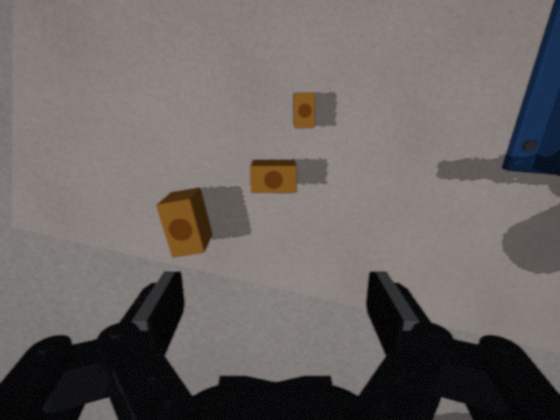

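The wrist view shows the middle block at (273,176), square to the fingers and about 42 mm high. It is the size between the blocks at (304,110) and (185,222). I'll go down and close carefully.

```bash
python3 -m creep '{"translation":[[0.2,0.2,-5],[0.2,0.2,-10],[0.2,0.2,-15],[0.2,0.2,-19],[0.2,0.2,-19.8],[0.2,0.2,-19.8],[0.2,0.2,-19.8]],"delta_rot":[[0,0,0],[0,0,0],[0,0,0],[0,0,0],[0,0,0],[0,0,0],[0,0,0]],"hand":[8.5,8.5,8.5,8.5,7,6,5.5]}'
python3 -m creep '{"translation":[[0,0,0],[0,0,0],[0,0,0]],"delta_rot":[[0,0,0],[0,0,0],[0,0,0]],"hand":[5.2,5.1,5.1]}'
```

```text
clock: 2.08
position: [432.2, 205.9, 11.2]
ee_rot: [0.991, 0.132, 0.001, -0.001]
contact_force: [-0.1, -0.2, -0.3]
gripper_width: 54.7
grasp_force: 0.1
clock: 2.45
position: [431.4, 204.9, 10.0]
ee_rot: [0.991, 0.131, 0.0, -0.0]
contact_force: [0.9, -0.5, -0.0]
gripper_width: 50.9
grasp_force: 0.0
```

```bash
python3 -m creep '{"translation":[[0,0,0],[0,0,0]],"delta_rot":[[0,0,0],[0,0,0]],"hand":[5.03,5.03]}'; python3 -m creep '{"translation":[[0,0,0],[0,0,0]],"delta_rot":[[0,0,0],[0,0,0]],"hand":[4.98,4.98]}'
```

```text
clock: 2.7
position: [431.2, 204.7, 9.6]
ee_rot: [0.991, 0.131, -0.0, 0.0]
contact_force: [-0.1, -0.2, 0.7]
gripper_width: 50.6
grasp_force: 0.1
clock: 2.95
position: [431.2, 204.7, 9.6]
ee_rot: [0.991, 0.131, -0.0, 0.0]
contact_force: [-0.1, -0.7, 1.1]
gripper_width: 50.0
grasp_force: 3.2
```

```bash
python3 -m creep '{"translation":[[0,0,0],[0,0,0]],"delta_rot":[[0,0,0],[0,0,0]],"hand":[4.94,4.94]}'; python3 -m creep '{"translation":[[0,0,0],[0,0,0]],"delta_rot":[[0,0,0],[0,0,0]],"hand":[4.92,4.9]}'
```

```text
clock: 3.2
position: [431.2, 204.7, 9.7]
ee_rot: [0.991, 0.131, -0.0, 0.0]
contact_force: [-0.6, -0.1, 1.6]
gripper_width: 49.8
grasp_force: 9.6
clock: 3.45
position: [431.2, 204.7, 9.7]
ee_rot: [0.991, 0.131, -0.0, 0.0]
contact_force: [-0.2, -1.7, 2.9]
gripper_width: 49.2
grasp_force: 15.9
```

```bash
python3 -m creep '{"translation":[[0,0,3],[0,0,8],[0,0,13],[1,-3,17],[2,-8,18],[4,-14,18],[5,-20,18],[5,-24,18]],"delta_rot":[[0,0,0],[0,0,0],[0,0,0],[0,0,0],[0,0,-2],[0,0,-4],[0,0,-5],[0,0,-5]],"hand":[4.92,4.92,4.92,4.92,4.92,4.92,4.92,4.92]}'
python3 -m creep '{"translation":[[0,0,0],[0,0,0]],"delta_rot":[[0,0,0],[0,0,0]],"hand":[4.92,4.92]}'
python3 - <<'E'
from h import *
from bench import read_state
s=read_state();print(s['position'],s['ee_rot'])
p,d,K,t,q=snap("wrist",2);C=cloud(d,K,t,q)
e=R.from_euler('z',9.9,degrees=True).as_matrix()
O=np.array([616,-91,0]);V=(C-O)@e   # approx vise frame
ok=(d>0)&(abs(V[...,1])<60)&(abs(V[...,0])<180)
for lo,hi in((2,25),(70,80),(116,124)):
    T=C[ok&(C[...,2]>lo)&(C[...,2]<hi)];print(lo,hi,len(T),rect(T[:,:2]),np.median(T[:,2]))
# profile along x near mid: z vs x
for y0 in(-22,0,22):
    b=ok&(abs(V[...,1]-y0)<4);x=V[b][:,0];z=V[b][:,2]
    print(y0,[(int(a),int(np.median(z[(x>=a)&(x<a+3)]))) for a in range(-115,66,3) if((x>=a)&(x<a+3)).sum()>2])
m=(mask(p,0,6,120,40)>0)&(d>0);X=C[m];print("red",m.sum(),rect(X[:,:2]),np.percentile(X[:,2],[5,50,95]))
E
```

```text
clock: 4.45
position: [481.3, -37.4, 189.0]
ee_rot: [0.996, 0.087, -0.0, -0.0]
contact_force: [0.5, 0.4, -0.8]
gripper_width: 49.5
grasp_force: 15.6
clock: 4.7
position: [481.1, -35.2, 189.2]
ee_rot: [0.996, 0.088, -0.0, -0.0]
contact_force: [0.4, -0.6, -0.4]
gripper_width: 49.3
grasp_force: 15.6
[481.12375436 -35.15744835 189.23454632] [ 9.96146510e-01  8.77044824e-02 -1.54917967e-04 -1.76530567e-04]
2 25 6182 (array([ 551.4, -102.3]), array([228.8, 120. ]), 9.9) 14.532776570323534
70 80 8668 (array([ 553. , -101.4]), array([190. ,  66.8]), 9.4) 75.89982231114112
116 124 4670 (array([ 557.6, -101.2]), array([81.3, 62. ]), 10.1) 120.47804314256202
-22 [(-115, 82), (-112, 83), (-100, 120), (-97, 120), (-94, 120), (-91, 120), (-88, 110), (-85, 76), (-82, 75), (-79, 76), (-76, 76), (-73, 75), (-70, 75), (-67, 75), (-64, 75), (-61, 75), (-58, 75), (-55, 76), (-52, 76), (-49, 120), (-46, 120), (-43, 120), (-40, 120), (-37, 103), (-34, 102), (-31, 119), (-28, 120), (-25, 120), (-22, 120), (-19, 119), (-16, 76), (-13, 76), (-10, 76), (-7, 76), (-4, 76), (-1, 76), (2, 75), (5, 76), (8, 76), 
[... 547 characters left out ...]
5, 75), (8, 75), (11, 76), (14, 75), (17, 76), (20, 76), (23, 75), (26, 76), (29, 76)]
22 [(-115, 290), (-112, 289), (-100, 118), (-97, 116), (-94, 117), (-91, 114), (-88, 105), (-85, 76), (-82, 75), (-79, 75), (-76, 75), (-73, 76), (-70, 76), (-67, 76), (-64, 75), (-61, 75), (-58, 75), (-55, 76), (-52, 76), (-49, 120), (-46, 120), (-43, 120), (-40, 120), (-37, 102), (-34, 101), (-31, 118), (-28, 120), (-25, 120), (-22, 120), (-19, 119), (-16, 76), (-13, 75), (-10, 75), (-7, 76), (-4, 75), (-1, 75), (2, 76), (5, 76), (8, 75), (11, 75), (14, 75), (17, 76), (20, 76), (23, 75), (26, 75), (29, 75)]
red 510 (array([ 484.2, -138.8]), array([41.2, 13.5]), 11.2) [67.13534584 70.69652984 72.27205933]
```

View pics/wrist2.png

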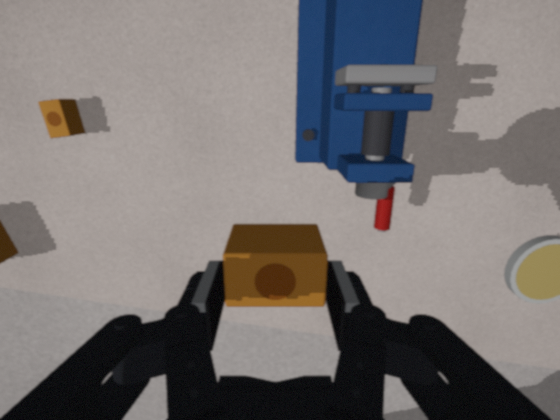

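The wrist view shows the block held square at (275,265), the moving plate at (385,74) and the handle at (384,210). The vise origin is about (616,-91), its yaw 9.9°, and the bed is at 75.5. The sliding jaw face is at x≈-17. I'll place the block.

```bash
python3 -m creep '{"translation":[[5,-2,0],[10,-4,0],[14,-5,0],[15.5,-5.2,0],[15.5,-5.2,-3],[15.5,-5.2,-6],[15.5,-5.2,-8.5],[15.5,-5.2,-8.5]],"delta_rot":[[0,0,0],[0,0,0],[0,0,0],[0,0,0],[0,0,0],[0,0,0],[0,0,0],[0,0,0]],"hand":[4.92,4.92,4.92,4.92,4.92,4.92,4.92,4.92]}'
python3 -m creep '{"translation":[[0,0,-1],[0,0,-1.6],[0,0,-1.7],[0,0,-1.7]],"delta_rot":[[0,0,0],[0,0,0],[0,0,0],[0,0,0]],"hand":[4.92,4.92,4.92,4.92]}'
python3 - <<'E'
from h import *
from bench import read_state
s=read_state();print(s['position'],s['ee_rot'])
p,d,K,t,q=snap("wrist",3);C=cloud(d,K,t,q)
e=R.from_euler('z',9.9,degrees=True).as_matrix()
V=(C-[616,-91,0])@e
m=(mask(p,8,22,140,40)>0)&(d>0)&(abs(V[...,1])<60)&(abs(V[...,0])<80)
T=V[m];T=T[T[:,2]>np.percentile(T[:,2],90)-5];print("block vise-frame",rect(T[:,:2]),np.median(T[:,2]))
ok=(d>0)&(abs(V[...,1])<12);x=V[ok][:,0];z=V[ok][:,2]
print([(a,int(np.median(z[(x>=a)&(x<a+2)]))) for a in range(-60,80,2) if((x>=a)&(x<a+2)).sum()>2])
E
```

```text
clock: 5.75
position: [634.8, -85.9, 102.1]
ee_rot: [0.996, 0.089, -0.003, -0.0]
contact_force: [-0.6, 0.3, -0.8]
gripper_width: 49.5
grasp_force: 15.6
clock: 6.25
position: [636.5, -87.3, 88.0]
ee_rot: [0.996, 0.088, 0.0, 0.0]
contact_force: [-0.3, -0.8, -0.6]
gripper_width: 49.3
grasp_force: 15.6
[636.47425126 -87.34555368  88.02148552] [9.96121103e-01 8.79920798e-02 3.73074037e-04 5.41005504e-05]
block vise-frame (array([20.2,  0.1]), array([30.7, 49.8]), 0.6) 119.23108119052972
[(-42, 119), (-40, 120), (-38, 117), (-36, 116), (-30, 120), (-28, 120), (-26, 120), (-24, 120), (-22, 120), (-20, 106), (-18, 105), (4, 118), (6, 119), (8, 119), (10, 119), (12, 119), (14, 119), (16, 119), (18, 119), (20, 119), (22, 119), (24, 119), (26, 119), (28, 120), (30, 193), (32, 193), (34, 108), (36, 201), (38, 204), (40, 205), (46, 119), (48, 120), (50, 121), (52, 120), (54, 121), (56, 121), (58, 121), (60, 121), (62, 121), (64, 120), (66, 121), (68, 121), (70, 121), (72, 121), (74, 120), (76, 101), (78, 76)]
```

```bash
python3 -m creep '{"translation":[[0,0,-0.15],[0,0,-0.25],[0,0,-0.25]],"delta_rot":[[0,0,0],[0,0,0],[0,0,0]],"hand":[4.92,4.92,4.92]}'; python3 -m creep '{"translation":[[0,0,-0.06],[0,0,-0.12],[0,0,-0.12]],"delta_rot":[[0,0,0],[0,0,0],[0,0,0]],"hand":[4.92,4.92,4.92]}'
```

```text
clock: 6.68
position: [636.1, -87.3, 85.0]
ee_rot: [0.996, 0.088, -0.0, -0.0]
contact_force: [-0.9, -0.4, -0.7]
gripper_width: 49.2
grasp_force: 15.6
clock: 7.05
position: [636.4, -87.3, 84.8]
ee_rot: [0.996, 0.088, 0.0, 0.0]
contact_force: [-2.7, 0.2, 5.5]
gripper_width: 49.5
grasp_force: 16.1
```

```bash
python3 -m creep '{"translation":[[0,0,0],[0,0,0],[0,0,0],[0,0,0],[0,0,3],[0,0,7],[0,0,11],[0,0,11]],"delta_rot":[[0,0,0],[0,0,0],[0,0,0],[0,0,0],[0,0,0],[0,0,0],[0,0,0],[0,0,0]],"hand":[5.1,5.4,6.2,6.2,6.2,6.2,6.2,6.2]}'
python3 -m creep '{"translation":[[-5,-1,0],[-10,-2,0],[-14,-4,0],[-19.2,-5.8,0],[-19.2,-5.8,-4],[-19.2,-5.8,-8],[-19.2,-5.8,-8.2],[-19.2,-5.8,-8.2]],"delta_rot":[[0,0,0],[1.7,-9.8,0],[3.4,-19.7,0],[5.1,-29.5,0],[6,-34.5,0],[6,-34.5,0],[6,-34.5,0],[6,-34.5,0]],"hand":[6.2,6.2,6.2,6.2,6.2,6.2,6.2,6.2]}'
python3 - <<'E'
from h import *
from bench import read_state
s=read_state();print(s['position'],s['joints'])
print(R.from_quat(s['ee_rot']).as_matrix()[:,2],R.from_quat(s['ee_rot']).as_matrix()[:,1])
p,d,K,t,q=snap("wrist",4);C=cloud(d,K,t,q)
e=R.from_euler('z',9.9,degrees=True).as_matrix()
V=(C-[616,-91,0])@e
m=(mask(p,0,6,120,40)>0)&(d>0);X=V[m];X=X[abs(X[:,1])<60];print("red vise",m.sum(),np.percentile(X,[3,50,97],axis=0).round(1))
m=(mask(p,8,22,140,40)>0)&(d>0)&(abs(V[...,1])<60)&(abs(V[...,0])<80)
T=V[m];T=T[T[:,2]>np.percentile(T[:,2],90)-4];print("block",rect(T[:,:2]),np.median(T[:,2]))
E
```

```text
clock: 8.05
position: [638.5, -87.4, 198.4]
ee_rot: [0.996, 0.088, 0.004, 0.0]
contact_force: [0.5, 0.3, -0.4]
gripper_width: 62.2
grasp_force: 0.0
clock: 9.05
position: [444.8, -145.7, 112.4]
ee_rot: [0.95, 0.084, 0.3, -0.025]
contact_force: [0.6, 0.1, 0.1]
gripper_width: 62.0
grasp_force: 0.0
[ 444.80286693 -145.70381839  112.38978232] [-0.17596546  0.06116006 -0.65534571 -0.63790547 -0.33423361  2.47549273]
[ 0.56516878  0.09793009 -0.8191422 ] [ 0.17503704 -0.98455709  0.00306139]
red vise 1031 [[-158.6  -32.6   67.3]
 [-140.4  -25.3   70.8]
 [-119.4  -19.2   72.6]]
block (array([ 5.1, -0.1]), array([ 3.3, 47.5]), 0.2) 112.54403918128399
```

View pics/wrist4.png

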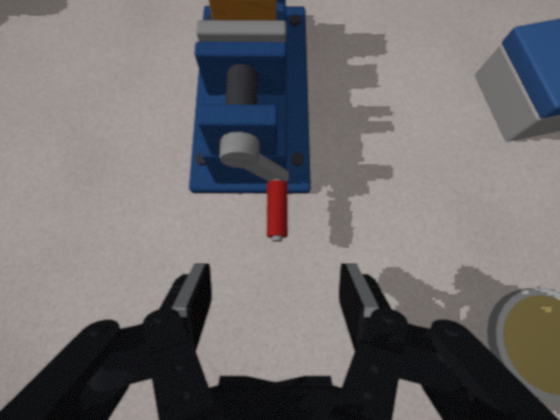

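The view shows the handle at (277,208) midway between the open fingers, and the block standing behind the moving plate. I'll reduce the tilt to 23° because joint 5 is near its limit, then grip the handle.

```bash
python3 -m creep '{"translation":[[0,0,0],[1,0.15,-1.7],[2,0.3,-3.4],[3,0.5,-5],[4.1,0.65,-6.7],[4.1,0.65,-6.7],[4.1,0.65,-6.7],[4.1,0.65,-6.7]],"delta_rot":[[-1.2,7,0],[-2.1,11.8,0],[-2.1,11.8,0],[-2.1,11.8,0],[-2.1,11.8,0],[-2.1,11.8,0],[-2.1,11.8,0],[-2.1,11.8,0]],"hand":[6.2,6.2,6.2,6.2,6.2,4,2.5,1.9]}'
python3 -m creep '{"translation":[[0,0,0],[0,0,0],[0,0,0],[0,0,0]],"delta_rot":[[0,0,0],[0,0,0],[0,0,0],[0,0,0]],"hand":[1.6,1.4,1.3,1.3]}'
python3 -c "
from bench import *;s=read_state();print(s['position'],s['joints'],s['contact_force'])"
```

```text
clock: 10.1
position: [485.4, -138.8, 46.0]
ee_rot: [0.976, 0.087, 0.2, -0.016]
contact_force: [0.4, 0.6, -0.1]
gripper_width: 18.8
grasp_force: 0.0
clock: 10.6
position: [485.5, -139.1, 45.3]
ee_rot: [0.976, 0.086, 0.199, -0.016]
contact_force: [-1.9, -5.0, 4.3]
gripper_width: 13.4
grasp_force: 11.4
[ 485.52071842 -139.09472529   45.32741207] [-0.02007248  0.26471034 -0.66147634 -0.29241404 -0.25862423  2.0355313 ] [-1.85483493 -5.03241585  4.28653633]
```

```bash
python3 - <<'E'
from h import *
p,*_=snap("wrist",5);p2,*_=snap("scene",5)
a=cv2.resize(p[130:400,130:430],(400,360));b=cv2.resize(p2[180:300,180:313],(400,360),interpolation=cv2.INTER_CUBIC)
cv2.imwrite("pics/c5.png",np.hstack([a,b])[...,::-1])
E
```

```text
(no output)
```

View pics/c5.png

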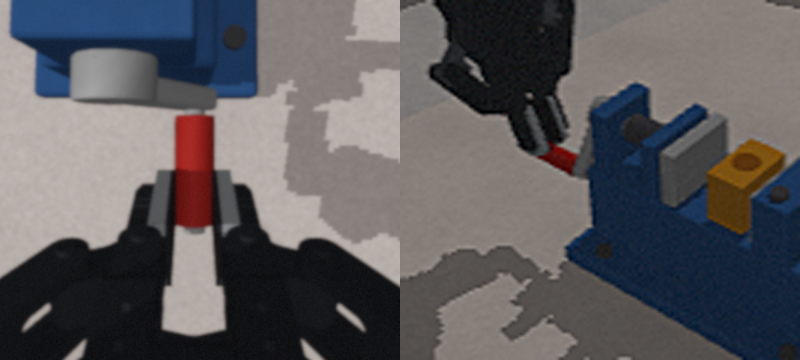

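The crop shows the bar held squarely by the pads at (195,200) and the block standing clear on the bed at (745,185). I'll work out the circle next.

```bash
cat > circ.py <<'E'
import numpy as np,sys
def tab(a,steps,r=45.):
    t=lambda d:np.array([-r*np.sin(np.radians(d)),r*np.cos(np.radians(d))])
    o=[]
    for s in steps:
        d=t(a+s)-t(a);o.append([round(-.172*d[0]/10,2),round(.985*d[0]/10,2),round(d[1]/10,2)])
    print(a,str(o).replace(' ',''))
if __name__=="__main__":
    a=146.5;tab(a,range(5,41,5));a+=40
    for k in range(4): tab(a,list(range(12,73,12))+[72,72]);a+=72
E
python3 circ.py
python3 -m creep '{"translation":[[0,0,0],[0,0,0]],"delta_rot":[[0,0,0],[0,0,0]],"hand":[1.1,1.0]}'
```

```text
146.5 [[np.float64(-0.06),np.float64(0.33),np.float64(-0.2)],[np.float64(-0.12),np.float64(0.68),np.float64(-0.37)],[np.float64(-0.18),np.float64(1.04),np.float64(-0.51)],[np.float64(-0.25),np.float64(1.41),np.float64(-0.62)],[np.float64(-0.31),np.float64(1.79),np.float64(-0.7)],[np.float64(-0.38),np.float64(2.18),np.float64(-0.74)],[np.float64(-0.45),np.float64(2.56),np.float64(-0.75)],[np.float64(-0.51),np.float64(2.95),np.float64(-0.72)]]
186.5 [[np.float64(-0.16),np.float64(0.9),np.float64(0.2)],[np.float64(-0.31),np.float64(1.75),np.float64(0.59)],[np.float64(-0.44),np.float64(2.49),np.float64(1.15)],[np.float64(-0.54),np.float64(3.11),np.float64(1.86)],[np.float64(-0.62),np.float64(3.56),np.float64(2.68)],[np.float64(-0.67),np.float64(3.84),np.float64(3.57)],[np.float64(-0.67),np.float64(3.84),np.float64(3.57)],[np.float64(-0.67),np.float64(3.84),np.float64(3.57)]]
258.5 [[np.float64(-0.02),np.float64(0.09),np.float64(0.94)],[np.float64(0.0),np.float64(-0.02),np.float64(1.87)],[np.float64(0.05),np.float64(-0.31),np.float64(2.76)],[np.float64(0.14),np.float64(-0.78),np.float64(3
[... 561 characters left out ...]
at64(0.9),np.float64(-5.18),np.float64(-0.6)],[np.float64(0.9),np.float64(-5.18),np.float64(-0.6)]]
402.5 [[np.float64(0.11),np.float64(-0.61),np.float64(-0.7)],[np.float64(0.19),np.float64(-1.07),np.float64(-1.52)],[np.float64(0.24),np.float64(-1.35),np.float64(-2.42)],[np.float64(0.25),np.float64(-1.44),np.float64(-3.36)],[np.float64(0.23),np.float64(-1.33),np.float64(-4.29)],[np.float64(0.18),np.float64(-1.04),np.float64(-5.18)],[np.float64(0.18),np.float64(-1.04),np.float64(-5.18)],[np.float64(0.18),np.float64(-1.04),np.float64(-5.18)]]
clock: 10.95
position: [485.4, -138.7, 45.2]
ee_rot: [0.976, 0.086, 0.199, -0.016]
contact_force: [-2.3, -3.0, 6.2]
gripper_width: 11.0
grasp_force: 34.1
```

```bash
python3 -m creep '{"translation":[[-0.06,0.33,-0.2],[-0.12,0.68,-0.37],[-0.18,1.04,-0.51],[-0.25,1.41,-0.62],[-0.31,1.79,-0.7],[-0.38,2.18,-0.74],[-0.45,2.56,-0.75],[-0.51,2.95,-0.72]],"delta_rot":[[0,0,0],[0,0,0],[0,0,0],[0,0,0],[0,0,0],[0,0,0],[0,0,0],[0,0,0]],"hand":[1,1,1,1,1,1,1,1]}'
python3 - <<'E'
from h import *
from bench import read_state
s=read_state();print(s['joints'],s['position'])
p,d,K,t,q=snap("wrist",6);C=cloud(d,K,t,q)
V=(C-[616,-91,0])@R.from_euler('z',9.9,degrees=True).as_matrix()
m=(mask(p,0,6,120,40)>0)&(d>0);X=V[m];X=X[abs(X[:,1])<60];print("red",len(X),np.percentile(X,[3,50,97],axis=0).round(1))
E
```

```text
clock: 11.95
position: [480.5, -109.6, 38.2]
ee_rot: [0.976, 0.086, 0.2, -0.016]
contact_force: [-2.4, -7.5, 7.8]
gripper_width: 10.7
grasp_force: 34.8
[ 0.07205602  0.26010117 -0.73583087 -0.2167909  -0.1773191   1.88049407] [ 480.45391327 -109.55986997   38.1937051 ]
red 2066 [[-157.4   -1.6   60.2]
 [-136.5    4.9   63.4]
 [-119.2   11.    65.2]]
```

```bash
python3 -m creep '{"translation":[[-0.16,0.9,0.22],[-0.31,1.75,0.63],[-0.44,2.49,1.2],[-0.54,3.11,1.9],[-0.62,3.56,2.7],[-0.67,3.84,3.6],[-0.67,3.84,3.6]],"delta_rot":[[0,0,0],[0,0,0],[0,0,0],[0,0,0],[0,0,0],[0,0,0],[0,0,0]],"hand":[1,1,1,1,1,1,1]}'
python3 - <<'E'
from h import *
from bench import read_state
s=read_state();print(s['joints'],s['position'])
p,d,K,t,q=snap("wrist",7);C=cloud(d,K,t,q)
V=(C-[616,-91,0])@R.from_euler('z',9.9,degrees=True).as_matrix()
m=(mask(p,0,6,120,40)>0)&(d>0);X=V[m];X=X[abs(X[:,1])<60];print("red",len(X),np.percentile(X,[3,50,97],axis=0).round(1))
E
```

```text
clock: 12.88
position: [473.5, -71.0, 73.8]
ee_rot: [0.976, 0.086, 0.199, -0.016]
contact_force: [2.1, -8.0, 1.1]
gripper_width: 10.7
grasp_force: 32.7
[ 0.19868146  0.15554839 -0.84404182  0.06674729 -0.16988684  1.48512888] [473.50779462 -71.00582185  73.80493492]
red 2053 [[-157.4   37.    95.2]
 [-136.3   43.6   98.4]
 [-118.9   49.7  100.3]]
```

```bash
python3 -m creep '{"translation":[[-0.11,0.07,0.9],[-0.19,-0.05,1.8],[-0.14,-0.34,2.69],[-0.05,-0.81,3.5],[0.06,-1.44,4.2],[0.19,-2.19,4.74],[0.19,-2.19,4.74]],"delta_rot":[[-0.5,3,0],[-1,5.9,0],[-1,5.9,0],[-1,5.9,0],[-1,5.9,0],[-1,5.9,0],[-1,5.9,0]],"hand":[1,1,1,1,1,1,1]}'
python3 - <<'E'
from h import *
from bench import read_state
s=read_state();print(s['joints'],s['position'])
p,d,K,t,q=snap("wrist",8);C=cloud(d,K,t,q)
V=(C-[616,-91,0])@R.from_euler('z',9.9,degrees=True).as_matrix()
m=(mask(p,0,6,120,40)>0)&(d>0);X=V[m];X=X[abs(X[:,1])<60];print("red",len(X),np.percentile(X,[3,50,97],axis=0).round(1))
E
```

```text
clock: 13.8
position: [475.1, -93.1, 121.1]
ee_rot: [0.985, 0.087, 0.147, -0.012]
contact_force: [1.6, 1.9, -3.9]
gripper_width: 10.4
grasp_force: 32.2
[ 0.13541343  0.10891825 -0.65312841 -0.02170689 -0.51198636  1.62803643] [475.07595638 -93.06140305 121.10704643]
red 2053 [[-157.3   16.1  143.9]
 [-135.8   22.1  146.8]
 [-118.6   28.6  148.5]]
```

```bash
python3 -m creep '{"translation":[[0.15,-0.85,0.38],[0.31,-1.76,0.56],[0.47,-2.68,0.55],[0.63,-3.59,0.35],[0.77,-4.43,-0.04],[0.9,-5.18,-0.6],[0.9,-5.18,-0.6]],"delta_rot":[[0,0,0],[0,0,0],[0,0,0],[0,0,0],[0,0,0],[0,0,0],[0,0,0]],"hand":[1,1,1,1,1,1,1]}'
cat > look.py <<'E'
import sys
from h import *
from bench import read_state
s=read_state();print(s['joints'],s['position'])
p,d,K,t,q=snap("wrist",sys.argv[1]);C=cloud(d,K,t,q)
Rv=R.from_euler('z',9.9,degrees=True).as_matrix()
V=(C-[616,-91,0])@Rv
m=(mask(p,0,6,120,40)>0)&(d>0);X=V[m];X=X[abs(X[:,1])<60];print("red",len(X),np.percentile(X,[3,50,97],axis=0).round(1))
p,d,K,t,q=snap("scene",sys.argv[1]);C=cloud(d,K,t,q);V=(C-[616,-91,0])@Rv
ok=(d>0)&(abs(V[...,1])<15)&(V[...,2]>116)&(V[...,2]<125)
x=np.sort(V[ok][:,0]);x=x[(x>-60)&(x<80)];print(np.histogram(x,range(-60,80,4)))
m=(mask(p,8,22,120,40)>0)&(d>0)&(abs(V[...,1])<45)&(abs(V[...,0])<70)&(V[...,2]>111);T=V[m];print("block",len(T),rect(T[:,:2]),np.median(T[:,2]))
E
python3 look.py 9
```

```text
clock: 14.72
position: [484.3, -145.2, 115.4]
ee_rot: [0.985, 0.087, 0.148, -0.012]
contact_force: [-2.1, -0.0, 1.8]
gripper_width: 10.5
grasp_force: 34.6
[-0.00512642  0.16136954 -0.57659337 -0.09873012 -0.54181116  1.82902618] [ 484.25504579 -145.16900045  115.4395053 ]
red 2072 [[-157.3  -36.8  138.5]
 [-135.7  -30.8  141.6]
 [-118.5  -24.3  143.3]]
(array([ 0,  0,  0,  0,  0,  0,  0,  0,  6, 16, 17, 17,  2, 11, 16, 21,  4,
        4,  6,  6,  6,  9,  2,  1,  0,  0,  4, 15, 18, 19, 21, 17, 22, 20]), array([-60, -56, -52, -48, -44, -40, -36, -32, -28, -24, -20, -16, -12,
        -8,  -4,   0,   4,   8,  12,  16,  20,  24,  28,  32,  36,  40,
        44,  48,  52,  56,  60,  64,  68,  72,  76]))
block 256 (array([19.8, -1.2]), array([33.8, 49.8]), 0.8) 114.96631060232704
```

```bash
python3 -m creep '{"translation":[[0.11,-0.61,-0.7],[0.19,-1.07,-1.52],[0.24,-1.35,-2.42],[0.25,-1.44,-3.36],[0.23,-1.33,-4.29],[0.18,-1.04,-5.18],[0.18,-1.04,-5.18]],"delta_rot":[[0,0,0],[0,0,0],[0,0,0],[0,0,0],[0,0,0],[0,0,0],[0,0,0]],"hand":[1,1,1,1,1,1,1]}'
python3 look.py 10
python3 - <<'E'
from circ import tab
tab(474.5,[6,12,18,24,28,28]);tab(502.5,[4,8,8]);tab(510.5,[4,8,8]);tab(518.5,[4,8,8]);tab(526.5,[4,8,12,16,20])
E
```

```text
clock: 15.7
position: [485.9, -155.3, 63.0]
ee_rot: [0.985, 0.087, 0.147, -0.012]
contact_force: [0.5, -3.5, -1.9]
gripper_width: 10.6
grasp_force: 33.4
[-0.0331516   0.25688571 -0.61006778 -0.14623214 -0.41669807  1.90589237] [ 485.94358675 -155.33186923   62.9884964 ]
red 2117 [[-157.2  -47.6   85.5]
 [-135.7  -41.1   88.8]
 [-118.6  -34.6   90.8]]
(array([ 0,  0,  0,  0,  0,  0,  0,  0,  0,  0, 15, 16, 20,  8,  6, 18, 19,
       17,  3,  1,  2,  7,  4,  3,  3,  0,  7, 12, 20, 16, 19, 21, 21, 19]), array([-60, -56, -52, -48, -44, -40, -36, -32, -28, -24, -20, -16, -12,
        -8,  -4,   0,   4,   8,  12,  16,  20,  24,  28,  32,  36,  40,
        44,  48,  52,  56,  60,  64,  68,  72,  76]))
block 256 (array([24.5, -1.4]), array([32.4, 50.1]), 1.2) 115.05050666333872
474.5 [[np.float64(-0.04),np.float64(0.21),np.float64(-0.42)],[np.float64(-0.08),np.float64(0.47),np.float64(-0.81)],[np.float64(-0.13),np.float64(0.77),np.float64(-1.17)],[np.float64(-0.19),np.float64(1.1),np.float64(-1.5)],[np.float64(-0.23),np.float64(1.34),np.float64(-1.7)],[np.float64(-0.23),np.float64(1.34),np.float64(-1.7)]]
502.5 [[np.float64(-0.04),np.float64(0.25),np.float64(-0.18)],[np.float64(-0.09),np.float64(0.52),np.float64(-0.35)],[np.float64(-0.09),np.float64(0.52),np.float64(-0.35)]]
510.5 [[np.float64(-0.05),np.float64(0.27),np.float64(-0.15)],[np.float64(-0.1),np.float64(0.56),np.float64(-0.27)],[np.float64(-0.1),np.float64(0.56),np.float64(-0.27)]]
518.5 [[np.float64(-0.05),np.float64(0.29),np.float64(-0.1)],[np.float64(-0.1),np.float64(0.59),np.float64(-0.19)],[np.float64(-0.1),np.float64(0.59),np.float64(-0.19)]]
526.5 [[np.float64(-0.05),np.float64(0.3),np.float64(-0.06)],[np.float64(-0.11),np.float64(0.61),np.float64(-0.1)],[np.float64(-0.16),np.float64(0.92),np.float64(-0.12)],[np.float64(-0.21),np.float64(1.23),np.float64(-0.12)],[np.float64(-0.27),np.float64(1.54),np.float64(-0.1)]]
```

```bash
cat > ft.py <<'E'
import sys,numpy as np
from bench import read_state
th=np.radians(float(sys.argv[1]));f=read_state()['contact_force']
fy=-.172*f[0]+.985*f[1]
print("resist",round(-(fy*-np.cos(th)+f[2]*-np.sin(th)),1),"radial",round(fy*-np.sin(th)+f[2]*np.cos(th),1))
E
python3 ft.py 474.5
python3 -m creep '{"translation":[[-0.04,0.21,-0.42],[-0.08,0.47,-0.81],[-0.13,0.77,-1.17],[-0.19,1.1,-1.5],[-0.23,1.34,-1.7]],"delta_rot":[[0,0,0],[0,0,0],[0,0,0],[0,0,0],[0,0,0]],"hand":[1,1,1,1,1]}'
python3 ft.py 502.5
python3 -m creep '{"translation":[[-0.04,0.25,-0.18],[-0.09,0.52,-0.35]],"delta_rot":[[0,0,0],[0,0,0]],"hand":[1,1]}'
python3 ft.py 510.5
python3 -m creep '{"translation":[[-0.05,0.27,-0.15],[-0.1,0.56,-0.27]],"delta_rot":[[0,0,0],[0,0,0]],"hand":[1,1]}'
python3 ft.py 518.5
```

```text
resist -0.1 radial 4.0
clock: 16.42
position: [483.7, -142.2, 46.5]
ee_rot: [0.985, 0.087, 0.148, -0.012]
contact_force: [-1.5, -7.4, 1.7]
gripper_width: 11.0
grasp_force: 34.2
resist 6.6 radial 3.0
clock: 16.68
position: [482.8, -137.0, 42.9]
ee_rot: [0.985, 0.087, 0.148, -0.012]
contact_force: [-1.5, -7.0, 0.9]
gripper_width: 10.8
grasp_force: 34.0
resist 6.2 radial 2.5
clock: 16.92
position: [481.8, -131.3, 40.2]
ee_rot: [0.985, 0.087, 0.148, -0.012]
contact_force: [-0.9, -6.0, -0.3]
gripper_width: 10.6
grasp_force: 33.9
resist 5.2 radial 2.4
```

Resistance while moving freely is about 6 N. I'll continue in small steps.

```bash

python3 -m creep '{"translation":[[-0.05,0.29,-0.1],[-0.08,0.44,-0.15]],"delta_rot":[[0,0,0],[0,0,0]],"hand":[1,1]}'
python3 ft.py 524.5
python3 look.py 11
python3 - <<'E'
from circ import tab
for a in range(0,32,2): tab(524.5+a,[2])
E
```

```text
clock: 17.18
position: [481.0, -126.8, 38.7]
ee_rot: [0.985, 0.087, 0.148, -0.012]
contact_force: [-0.2, -5.2, -0.3]
gripper_width: 10.9
grasp_force: 33.8
resist 4.8 radial 1.6
[ 0.04128179  0.28148032 -0.6814772  -0.12127034 -0.31484319  1.81571665] [ 481.00747091 -126.84312428   38.69399582]
red 2072 [[-157.3  -18.7   61.6]
 [-135.7  -12.3   64.7]
 [-118.6   -6.2   66.6]]
(array([ 0,  0,  0,  0,  0,  0,  0,  0,  0,  0,  1, 13, 16, 22,  8,  6, 18,
       18, 20,  1,  2,  1,  2,  4,  7,  2,  6, 14, 20, 16, 19, 21, 18, 21]), array([-60, -56, -52, -48, -44, -40, -36, -32, -28, -24, -20, -16, -12,
        -8,  -4,   0,   4,   8,  12,  16,  20,  24,  28,  32,  36,  40,
        44,  48,  52,  56,  60,  64,  68,  72,  76]))
block 233 (array([27.8, -0.9]), array([51.6, 30.1]), 88.6) 115.00962531248967
524.5 [[np.float64(-0.03),np.float64(0.15),np.float64(-0.04)]]
526.5 [[np.float64(-0.03),np.float64(0.15),np.float64(-0.03)]]
528.5 [[np.float64(-0.03),np.float64(0.15),np.float64(-0.03)]]
530.5 [[np.float64(-0.03),np.float64(0.15),np.float64(-0.02)]]
532.5 [[np.float64(-0.03),np.float64(0.15),np.float64(-0.02)]]
534.5 [[np.float64(-0.03),np.float64(0.15),np.float64(-0.01)]]
536.5 [[np.float64(-0.03),np.float64(0.15),np.float64(-0.01)]]
538.5 [[np.float64(-0.03),np.float64(0.15),np.float64(-0.0)]]
540.5 [[np.float64(-0.03),np.float64(0.15),np.float64(0.0)]]
542.5 [[np.float64(-0.03),np.float64(0.15),np.float64(0.01)]]
544.5 [[np.float64(-0.03),np.float64(0.15),np.float64(0.02)]]
546.5 [[np.float64(-0.03),np.float64(0.15),np.float64(0.02)]]
548.5 [[np.float64(-0.03),np.float64(0.15),np.float64(0.03)]]
550.5 [[np.float64(-0.03),np.float64(0.15),np.float64(0.03)]]
552.5 [[np.float64(-0.03),np.float64(0.15),np.float64(0.04)]]
554.5 [[np.float64(-0.03),np.float64(0.15),np.float64(0.04)]]
```

```bash

python3 -m creep '{"translation":[[-0.03,0.15,-0.04],[-0.06,0.3,-0.07]],"delta_rot":[[0,0,0],[0,0,0]],"hand":[1,1]}' | grep -v rot
python3 ft.py 528.5
python3 -m creep '{"translation":[[-0.03,0.15,-0.03],[-0.06,0.3,-0.05]],"delta_rot":[[0,0,0],[0,0,0]],"hand":[1,1]}' |grep -v rot
python3 ft.py 532.5
```

```text
clock: 17.52
position: [480.5, -123.9, 38.0]
contact_force: [-0.1, -6.6, -0.5]
gripper_width: 10.8
grasp_force: 33.7
resist 6.2 radial 1.7
clock: 17.77
position: [479.9, -120.9, 37.5]
contact_force: [0.1, -6.3, -0.9]
gripper_width: 10.6
grasp_force: 33.6
resist 6.1 radial 1.7
```

```bash

python3 -m creep '{"translation":[[-0.03,0.15,-0.02],[-0.06,0.3,-0.03]],"delta_rot":[[0,0,0],[0,0,0]],"hand":[1,1]}' | grep -v rot
python3 ft.py 536.5
python3 -m creep '{"translation":[[-0.03,0.15,-0.01],[-0.06,0.3,-0.01]],"delta_rot":[[0,0,0],[0,0,0]],"hand":[1,1]}' |grep -v rot
python3 ft.py 540.5
```

```text
clock: 18.02
position: [479.4, -117.9, 37.2]
contact_force: [0.4, -5.6, -0.9]
gripper_width: 10.8
grasp_force: 33.5
resist 5.5 radial 1.3
clock: 18.27
position: [478.9, -114.8, 37.1]
contact_force: [-1.0, -6.2, -0.7]
gripper_width: 10.4
grasp_force: 33.5
resist 5.9 radial 0.6
```

```bash

python3 -m creep '{"translation":[[-0.03,0.15,0],[-0.06,0.3,0.01]],"delta_rot":[[0,0,0],[0,0,0]],"hand":[1,1]}' | grep -v rot
python3 ft.py 544.5
python3 -m creep '{"translation":[[-0.03,0.15,0.02]],"delta_rot":[[0,0,0]],"hand":[1]}' |grep -v rot
python3 ft.py 546.5
```

```text
clock: 18.52
position: [478.4, -111.8, 37.3]
contact_force: [-0.4, -5.5, -0.8]
gripper_width: 10.8
grasp_force: 33.4
resist 5.3 radial 0.3
clock: 18.65
position: [478.1, -110.3, 37.5]
contact_force: [1.2, -5.4, -2.0]
gripper_width: 10.6
grasp_force: 33.3
resist 5.7 radial 1.4
```

```bash
python3 look.py 12|tail -1
```

```text
block 219 (array([29.6, -1.5]), array([29.3, 50.7]), 0.8) 114.92990778932386
```

```bash

python3 -m creep '{"translation":[[-0.03,0.15,0.02],[-0.06,0.3,0.05]],"delta_rot":[[0,0,0],[0,0,0]],"hand":[1,1]}' | grep -v rot
python3 ft.py 550.5
python3 -m creep '{"translation":[[-0.03,0.15,0.03],[-0.06,0.3,0.07]],"delta_rot":[[0,0,0],[0,0,0]],"hand":[1,1]}' |grep -v rot
python3 ft.py 554.5
```

```text
clock: 19.0
position: [477.5, -107.3, 37.9]
contact_force: [1.4, -6.2, -1.7]
gripper_width: 10.7
grasp_force: 33.1
resist 6.6 radial 0.5
clock: 19.25
position: [477.0, -104.2, 38.6]
contact_force: [1.0, -5.5, -2.0]
gripper_width: 10.6
grasp_force: 32.9
resist 6.0 radial 0.5
```

```bash

python3 -m creep '{"translation":[[-0.03,0.15,0.04],[-0.05,0.3,0.09]],"delta_rot":[[0,0,0],[0,0,0]],"hand":[1,1]}' | grep -v rot
python3 ft.py 558.5
python3 -m creep '{"translation":[[-0.02,0.14,0.05],[-0.05,0.29,0.11]],"delta_rot":[[0,0,0],[0,0,0]],"hand":[1,1]}' |grep -v rot
python3 ft.py 562.5
python3 -c "
from circ import tab
for a in range(0,40,4): tab(562.5+a,[2,4])"
```

```text
clock: 19.5
position: [476.5, -101.2, 39.5]
contact_force: [0.8, -6.0, -1.4]
gripper_width: 10.9
grasp_force: 33.0
resist 6.2 radial -0.6
clock: 19.75
position: [476.0, -98.3, 40.6]
contact_force: [1.3, -5.9, -2.8]
gripper_width: 10.7
grasp_force: 32.9
resist 6.7 radial 0.3
562.5 [[np.float64(-0.02),np.float64(0.14),np.float64(0.06)],[np.float64(-0.05),np.float64(0.28),np.float64(0.13)]]
566.5 [[np.float64(-0.02),np.float64(0.14),np.float64(0.07)],[np.float64(-0.05),np.float64(0.27),np.float64(0.15)]]
570.5 [[np.float64(-0.02),np.float64(0.13),np.float64(0.08)],[np.float64(-0.05),np.float64(0.26),np.float64(0.17)]]
574.5 [[np.float64(-0.02),np.float64(0.13),np.float64(0.09)],[np.float64(-0.04),np.float64(0.25),np.float64(0.19)]]
578.5 [[np.float64(-0.02),np.float64(0.12),np.float64(0.1)],[np.float64(-0.04),np.float64(0.24),np.float64(0.2)]]
582.5 [[np.float64(-0.02),np.float64(0.11),np.float64(0.11)],[np.float64(-0.04),np.float64(0.22),np.float64(0.22)]]
586.5 [[np.float64(-0.02),np.float64(0.1),np.float64(0.12)],[np.float64(-0.04),np.float64(0.21),np.float64(0.24)]]
590.5 [[np.float64(-0.02),np.float64(0.1),np.float64(0.12)],[np.float64(-0.03),np.float64(0.19),np.float64(0.25)]]
594.5 [[np.float64(-0.02),np.float64(0.09),np.float64(0.13)],[np.float64(-0.03),np.float64(0.17),np.float64(0.26)]]
598.5 [[np.float64(-0.01),np.float64(0.08),np.float64(0.14)],[np.float64(-0.03),np.float64(0.15),np.float64(0.27)]]
```

```bash

python3 -m creep '{"translation":[[-0.02,0.14,0.06],[-0.05,0.28,0.13]],"delta_rot":[[0,0,0],[0,0,0]],"hand":[1,1]}' | grep -v rot
python3 ft.py 566.5
python3 -m creep '{"translation":[[-0.02,0.14,0.07]],"delta_rot":[[0,0,0]],"hand":[1]}' |grep -v rot
python3 ft.py 568.5;python3 look.py 13|tail -1
```

```text
clock: 20.0
position: [475.5, -95.5, 41.9]
contact_force: [0.4, -6.9, -2.8]
gripper_width: 10.6
grasp_force: 32.7
resist 7.4 radial -0.6
clock: 20.12
position: [475.2, -94.1, 42.6]
contact_force: [2.4, -5.8, -2.9]
gripper_width: 10.9
grasp_force: 32.8
resist 6.7 radial -0.3
block 210 (array([29.7, -1.4]), array([27.1, 49.9]), 0.7) 115.18478133793928
```

```bash

python3 -m creep '{"translation":[[-0.02,0.13,0.08]],"delta_rot":[[0,0,0]],"hand":[1]}' | grep force
python3 ft.py 570.5
python3 -m creep '{"translation":[[-0.02,0.13,0.08]],"delta_rot":[[0,0,0]],"hand":[1]}' |grep force
python3 ft.py 572.5
python3 -m creep '{"translation":[[-0.02,0.13,0.09]],"delta_rot":[[0,0,0]],"hand":[1]}' |grep force
python3 ft.py 574.5;python3 look.py 14
python3 - <<'E'
from h import *
ps=[load(f"pics/scene{k}.npz")[0][215:295,225:345] for k in (11,12,14)]
cv2.imwrite("pics/c14.png",cv2.resize(np.hstack(ps),(798,532//2),interpolation=cv2.INTER_CUBIC)[...,::-1])
E
```

```text
contact_force: [1.8, -6.9, -3.1]
grasp_force: 32.5
resist 7.7 radial -0.9
contact_force: [1.1, -6.6, -3.2]
grasp_force: 32.5
resist 7.4 radial -0.9
contact_force: [1.4, -8.0, -5.0]
grasp_force: 32.3
resist 9.5 radial -0.5
[ 0.14360462  0.24488407 -0.75112602 -0.02788776 -0.27731641  1.62893062] [474.5697934  -90.29734769  44.93777208]
red 2106 [[-157.2   17.9   67.3]
 [-135.8   24.5   70.7]
 [-118.6   30.9   72.5]]
(array([ 0,  0,  0,  0,  0,  0,  0,  0,  0,  0,  0,  0, 11, 17, 24,  5, 11,
       16, 18, 15,  7,  6,  5,  6,  2,  1,  7, 13, 19, 16, 20, 22, 19, 21]), array([-60, -56, -52, -48, -44, -40, -36, -32, -28, -24, -20, -16, -12,
        -8,  -4,   0,   4,   8,  12,  16,  20,  24,  28,  32,  36,  40,
        44,  48,  52,  56,  60,  64,  68,  72,  76]))
block 210 (array([30., -1.]), array([27.1, 50. ]), 0.8) 115.0749279780174
```

View pics/c14.png

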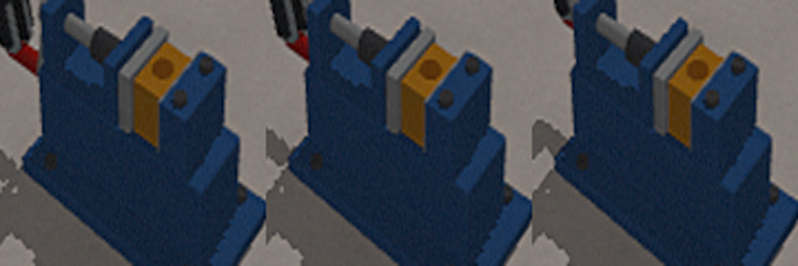

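The crops show the block pressed between the plate and the back jaw, flat and square. Resistance is now rising, so I'll take single small steps.

```bash

python3 -m creep '{"translation":[[-0.02,0.12,0.09]],"delta_rot":[[0,0,0]],"hand":[1]}' | grep force
python3 ft.py 576.5
```

```text
contact_force: [3.0, -8.1, -5.4]
grasp_force: 32.1
resist 10.1 radial -0.7
```

```bash

python3 -m creep '{"translation":[[-0.02,0.12,0.1]],"delta_rot":[[0,0,0]],"hand":[1]}' | grep force
python3 ft.py 578.5
```

```text
contact_force: [2.6, -6.5, -5.4]
grasp_force: 31.9
resist 8.8 radial -0.0
```

```bash

python3 -m creep '{"translation":[[-0.02,0.12,0.1]],"delta_rot":[[0,0,0]],"hand":[1]}' | grep force
python3 ft.py 580.5
```

```text
contact_force: [2.3, -7.0, -5.5]
grasp_force: 31.8
resist 9.1 radial -0.5
```

```bash

python3 -m creep '{"translation":[[-0.02,0.11,0.11]],"delta_rot":[[0,0,0]],"hand":[1]}' | grep force
python3 ft.py 582.5
python3 -m creep '{"translation":[[-0.02,0.11,0.11]],"delta_rot":[[0,0,0]],"hand":[1]}' | grep force
python3 ft.py 584.5
```

```text
contact_force: [4.1, -7.5, -6.6]
grasp_force: 31.5
resist 10.4 radial -0.7
contact_force: [3.5, -7.4, -7.2]
grasp_force: 31.3
resist 10.7 radial -0.4
```

```bash

python3 -m creep '{"translation":[[-0.02,0.1,0.12]],"delta_rot":[[0,0,0]],"hand":[1]}' | grep force
python3 ft.py 586.5
python3 -m creep '{"translation":[[-0.02,0.1,0.12]],"delta_rot":[[0,0,0]],"hand":[1]}' | grep force
python3 ft.py 588.5
```

```text
contact_force: [5.0, -7.2, -8.4]
grasp_force: 31.0
resist 11.6 radial -0.0
contact_force: [4.5, -6.0, -10.3]
grasp_force: 30.7
resist 12.2 radial 1.8
```

```bash

python3 -m creep '{"translation":[[0,0,0],[0,0,0],[0,0,0],[0,0,0],[-0.8,-0.1,2.5],[-1.6,-0.3,5],[-3,-0.5,9],[-5,-0.8,12]],"delta_rot":[[0,0,0],[0,0,0],[0,0,0],[0,0,0],[0,0,0],[0,0,0],[0,0,0],[0,0,0]],"hand":[1.6,2.5,4,5,5,5,5,5]}'
python3 -m creep '{"translation":[[-2,0,2],[-2,0,2],[-2,0,2]],"delta_rot":[[0,0,0],[0,0,0],[0,0,0]],"hand":[5,5,5]}'
python3 look.py 15
python3 - <<'E'
from h import *
a=load("pics/wrist15.npz")[0][:380];b=load("pics/scene15.npz")[0][200:310,210:372]
cv2.imwrite("pics/c15.png",np.hstack([cv2.resize(a,(442,300)),cv2.resize(b,(356,300),interpolation=cv2.INTER_CUBIC)])[...,::-1])
E
```

```text
clock: 22.58
position: [423.1, -90.0, 174.2]
ee_rot: [0.985, 0.087, 0.149, -0.012]
contact_force: [0.1, -0.3, -0.3]
gripper_width: 49.7
grasp_force: 0.0
clock: 22.95
position: [402.9, -90.0, 192.0]
ee_rot: [0.985, 0.087, 0.147, -0.012]
contact_force: [-0.2, 0.1, 0.4]
gripper_width: 50.4
grasp_force: 0.0
[ 0.17954197 -0.12900147 -0.68314411  0.00337664 -0.71957     1.5654193 ] [402.92653289 -90.00695798 191.98794292]
red 646 [[-157.5   26.4   74.2]
 [-138.4   33.    77.2]
 [-119.7   39.5   79. ]]
(array([ 0,  0,  0,  0,  0,  0,  0,  0,  0,  0,  0,  0,  8, 20, 21, 13,  9,
       17, 20, 19,  1,  6,  2,  6,  2,  7,  8, 15, 19, 17, 17, 20, 21, 21]), array([-60, -56, -52, -48, -44, -40, -36, -32, -28, -24, -20, -16, -12,
        -8,  -4,   0,   4,   8,  12,  16,  20,  24,  28,  32,  36,  40,
        44,  48,  52,  56,  60,  64,  68,  72,  76]))
block 206 (array([29.7, -1.2]), array([51. , 27.6]), 89.3) 115.02751755352946
```

View pics/c15.png

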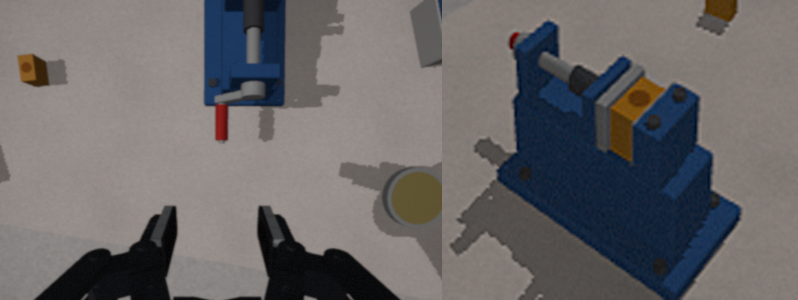

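The picture shows the block clamped square and flat, mark up, against the back jaw at (640,100). The gripper is clear of everything and the handle stayed where I left it, at (221,122).

```bash
python3 -c "
from bench import job_done;print(job_done())"
```

```text
the job is handed in; nothing more can be done
None
```

I handed the job in with the block standing mark up on the vise bed, square against the back jaw, and the arm clear. I estimate about 55–60 N at the jaw from the handle's push-back, but the hand-in returned no verdict.

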